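# Stand the fallen bookend back up against the row of cartons

## Robot

A 6-joint arm with a two-finger parallel gripper is mounted at the origin on the work surface. World frame = base frame: x ahead of the robot, y to its left, z up, the work surface at z = 0. Lengths are in m, angles in degrees, forces in N, time in s.
With the tool pointing down it reaches from about 0.4 to 0.825 m from the base axis. Payload 7 kg.
Tool frame: the origin (TCP) lies on the centre line of the jaws, within the pads' length; the fingertips stand 11 mm ahead of it and the grasp point (between the pads) lies 8 mm behind it; z points along the fingers, y is the line along which they close (so a half turn about z gives the same grasp; the last joint's range is limited). The gripper opens to 88 mm and grips with 3 to 60 N. Pads are 19 mm wide; open, the fingers measure 130 mm over their backs; the gripper's body (78 mm by 193 mm) begins 47 mm behind the grasp point.
Start: joints at [90.59, 20.546, 0.682, 0, -70.136, -16.507], TCP at [0.185, 0.649, 0.238] pointing down, gripper open.
Joint ranges: [-176.03, 176.03], [-82.01, 121.73], [-58.28, 71.71], [-173.87, 95.51], [-174.79, -0.11], [-173.66, 173.66]. Speed limits (degrees/s): [136.94, 136.94, 172.46, 180, 180, 180].

## Interface

Orientations are given as [roll, pitch, yaw] about the fixed x, y, z axes, in that order (R = Rz(yaw) Ry(pitch) Rx(roll)).
In Python, from plant import r, capture, camera_model, job gives the robot as it stands.
- The arm moves only by the tool drive_tool, never from a script. Its argument "increments" is a list that holds one entry, the list of rows, each a list of 5 numbers: the gripper's target within -1 to 1 (fully open at 1, half-way at 0, shut at -1), then the shift along the tool's x, y, z scaled (see below), then the turn about the tool's z scaled (see below). In form: [[[gripper, tx, ty, tz, roll], ...]]. A call has 1 to 5 rows; each row is the pose to reach, as a shift and turn from the pose commanded when the call began, along the tool's axes at that moment, turning the shorter way round; what a row does not reach only later rows make up. The controller multiplies each number of a shift by 120 mm and each number of a turn by 360 degrees. A row lasts 1/8 s, in which the tool goes at most 62.5 mm and 10.7 degrees, less where a joint would pass 70% of its speed; a pose out of reach is approached as far as the arm can. A call with a number of a shift or a turn outside -1 to 1 is refused whole. A call with a gripper value outside its range is refused whole. The fingers move at their own pace and stop on an object; "squeeze" is the grip in N (left out, the last holds). Time passes only in rows, so rows that repeat a pose let the fingers close. It gives the time, the measured TCP pose, the force, the opening and the grip force at its end, in the units of the state.
- r.get_state(): the state, without advancing time (a new reading comes with each control period).
- capture(name): name is "scene" or "top" or "wrist"; returns the picture (384x512x3 uint8, red, green, blue); there is no depth.
- camera_model(name): a dict with "camera_matrix" (3x3 intrinsics, pixels), "rvec" (rotation vector, rad) and "tvec" (3), from world to camera coordinates, as OpenCV has them. Camera axes: x right, y down, z forward; pixel columns grow to the right and rows downward; lengths in m; the calibration is good to about 2 mm. A picture is of the moment at which its call begins: read the wrist's pose just before it. camera_model takes no time and is no camera call; for the wrist camera it gives the pose at the moment of the call.
- job.close_job(): hands the job in; it is judged then, once.
The state is a dict: "time_s": time; "joints": joint angles; "qd": joint speeds; "joint_torque": joint torques, N m; "tcp_pos": TCP position; "eef_rot": TCP orientation; "contact_force": force on the tool from outside, world axes, zero at the start; "moment": the same for the moment, N m; "gripper_width": finger opening in m; "gripper_force": force on a finger pad.
Only numpy, scipy, OpenCV 4.12 (cv2) and the standard library are available. Lean on these libraries where they do the work, as an engineer would, in place of code of your own. Each camera call takes 0.05 s, during which the arm holds its last target. There are 200 camera calls.

## Task

The aluminium bookend that holds the row of packed cartons has been knocked flat, its heavy base sticking up like a wall. Using only pushes with the fingertips, never gripping or lifting it, push the base over so that the bookend stands on its base again, then push it along the bench until the flat back of its upright is snug and square against the end carton, with none of its width sticking out past that carton's sides. Do not shove the row along, knock over a carton, or disturb the other things on the bench.

Things in the scene. Friction and masses are not known exactly. Their poses are not given: they have to be found in the camera images.
- bookend: L-shaped bookend, bare aluminium, 0.64 kg +-20 %, 110 mm wide (own x): base plate 110 x 110 x 16 mm, upright 5 mm thick. Origin: middle of the heel edge (outer corner of base underside and upright back). Fallen at start: upright flat on the bench along own +y (y 0 to 82, z 0 to 5 mm) towards the row, base a wall along own +z (z 0 to 110, y 0 to 16 mm). Standing: own +y up, base away from the row.
- base_edge (a point): on the bookend: middle of the base plate's free edge, on its top side (own 0, 16, 110 mm), 110 mm high at the start. Pushed near here towards own -y (away from the row) with 1 to 2 N the base pivots on the heel and past about 21 degrees falls by itself flat onto the bench, the upright swinging up.
- upright_edge (a point): on the bookend: middle of the upright's free edge, on its inner side (own 0, 82, 5 mm); 82 mm above the bench once it stands. The inner side faces away from the row, the flat back towards it. Standing, the bookend slides on the bench at a few N and does not tip if the upright is pushed low down, just above the 16 mm base.
- carton_end: end carton of the row, the one nearest the bookend: closed cardboard box standing on the bench, 160 mm wide (own x), 70 mm deep (own y), 130 mm high, about 0.6 kg, loose. Origin: centre of its underside. Its end face, where the bookend belongs, is the face at own y = -35 mm, looking to own -y.
- carton_mid: second carton of the row, just behind the end carton (+y side): 150 wide x 50 deep x 155 mm high, about 0.5 kg, loose. Origin: centre of its underside.
- carton_far: third carton of the row: 170 wide x 80 deep x 115 mm high, about 0.7 kg, loose. Origin: centre of its underside.
- tape: bystander, leave alone: clear roll of packing tape lying flat, 104 mm across, 48 mm high. Origin: centre of its underside.
- cleaner: bystander, leave alone: white plastic bottle, 64 mm across, 170 mm high, standing. Origin: centre of its underside.
- pencup: bystander, leave alone: grey open plastic cup, 72 mm across, 90 mm high. Origin: centre of its underside.
- smallbox: bystander, leave alone: small cardboard box 85 x 65 x 50 mm high. Origin: centre of its underside.
- stapler: bystander, leave alone: black desk stapler, 130 mm long, 32 mm wide, 58 mm high. Origin: centre of its underside.
- knife: bystander, leave alone: grey closed utility knife lying flat, 150 mm long, 22 mm wide, 18 mm high. Origin: centre of its underside.

How it is judged (in metres and radians):
On the way:
1. the bookend stands on its base (angle between bookend's own y axis and vertical below 0.08 rad and height (world z) of bookend below 0.008 m), for 0.2 s.
At the end, for the whole second after the job is handed in: Bookend at rest on its base (within 0.08 rad, heel within 8 mm of the bench), its back within 7 mm of the end carton's face, square within 0.09 rad, centred within 28 mm (3 mm past flush with a side); cartons upright, within 20 mm of where they began (all of step 1 and y of bookend in the frame of carton_end between -0.042 and -0.03 m and x of bookend in the frame of carton_end between -0.028 and 0.028 m and angle between the x axis of bookend and the x axis of carton_end, either way round below 0.09 rad and linear speed of bookend below 0.01 m/s and angular speed of bookend below 0.05 rad/s and angle between each of carton_end, carton_mid, carton_far's own z axis and vertical below 0.08 rad and distance of each of carton_end, carton_mid, carton_far from where it was at the start of the episode below 0.02 m); the robot touches nothing.
It fails at once if the bookend is lifted: its heel edge rises more than 20 mm off the bench (height (world z) of bookend above 0.02 m).
It fails at once if the bookend is gripped or forced: more than 30 N between fingers and bookend (contact force between the fingers and bookend above 30 N).
It fails at once if a carton of the row is knocked over or shoved more than 40 mm (angle between any of carton_end, carton_mid, carton_far's own z axis and vertical above 0.35 rad or distance of any of carton_end, carton_mid, carton_far from where it was at the start of the episode above 0.04 m).
It fails at once if a bystander is moved more than 30 mm (distance of any of tape, cleaner, pencup, smallbox, stapler, knife from where it was at the start of the episode above 0.03 m).
It also fails if it takes over 58 s, if anything falls off the work surface, if the arm or the gripper's body presses on something with over 40 N, if the wrist force passes 120 N, or if a joint passes its speed limit or range.

## Working session

There is one attempt and no reset: what is moved stays moved. The work goes in short steps, Python scripts to look and compute and a tool call to move; the robot and the scene stay as the last step left them, time stands still between calls to the robot, and variables do not carry over. Pictures are saved under pics/ and viewed, at most 10 in all, crops included, and the job is handed in when it is done.

Besides the shell and the picture viewer there is one more tool, called after "Call:" by a JSON object that holds its "api" and its "payload". drive_tool: Moves the arm, as the interface text tells. Its arguments: {"type":"object","properties":{"increments":{"type":"array"},"squeeze":{"type":"number"}},"required":["increments"]}

```bash
mkdir -p pics; python3 - <<'E'
from plant import r,capture,camera_model,job
import cv2,numpy as np
s=r.get_state();print(s['time_s'],s['tcp_pos'],s['eef_rot'],s['gripper_width'])
for n in("scene","top"):
    im=capture(n);cv2.imwrite(f"pics/{n}0.png",im[:,:,::-1]);np.save(f"pics/{n}0.npy",im)
    c=camera_model(n);print(n,c)
a=cv2.imread("pics/top0.png");cv2.imwrite("pics/top0b.png",cv2.resize(a,(800,600),interpolation=cv2.INTER_CUBIC))
a=cv2.imread("pics/scene0.png");cv2.imwrite("pics/scene0b.png",cv2.resize(a,(800,600),interpolation=cv2.INTER_CUBIC))
E
```

```text
0.0 [0.1850169  0.64867905 0.23665398] [ 1.79909358e+02 -8.80588120e-03 -1.59236969e+01] 0.08744177049245411
scene {'camera_matrix': array([[427.89044969,   0.        , 249.40864576],
       [  0.        , 427.89044969, 189.11096821],
       [  0.        ,   0.        ,   1.        ]]), 'rvec': array([ 1.39430129,  2.2582588 , -0.80456886]), 'tvec': array([ 0.26921247, -0.32848301,  1.49583167])}
top {'camera_matrix': array([[396.48900639,   0.        , 257.98495984],
       [  0.        , 396.48900639, 190.7754818 ],
       [  0.        ,   0.        ,   1.        ]]), 'rvec': array([ 2.15956703, -2.15629663,  0.12947523]), 'tvec': array([-0.04481398,  0.56756521,  1.03630346])}
```

View pics/top0b.png

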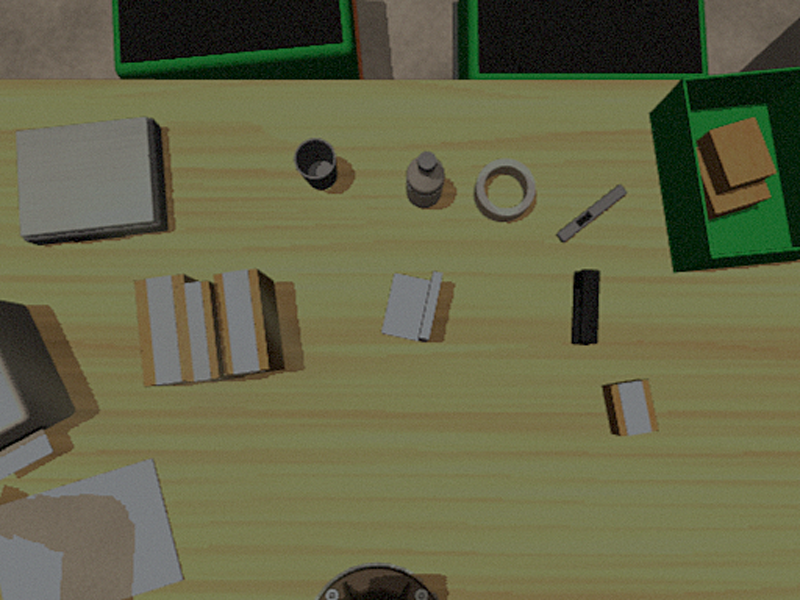

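View pics/scene0b.png

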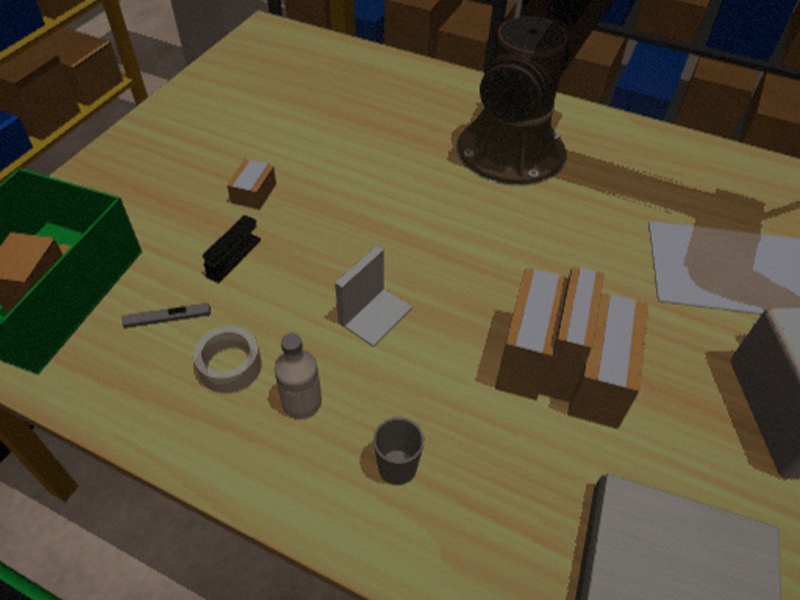

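The top view has the row at left, with the end carton's face at (270,320). The bookend is at (415,305) with its wall on the right at (433,305), and the stapler is at (586,307). I'll zoom in for corners.

```bash
python3 - <<'E'
import cv2,numpy as np
t=cv2.imread("pics/top0.png");s=cv2.imread("pics/scene0.png")
def crop(a,x,y,w,h,k): 
    b=cv2.resize(a[y:y+h,x:x+w],None,fx=k,fy=k,interpolation=cv2.INTER_CUBIC); b=cv2.convertScaleAbs(b,alpha=1.4,beta=20)
    for i in range(0,w,10): cv2.putText(b,str(x+i),(i*k,8),0,.3,(0,0,255)); cv2.line(b,(i*k,10),(i*k,14),(0,0,255))
    for i in range(0,h,10): cv2.putText(b,str(y+i),(0,i*k+4),0,.3,(0,0,255))
    return b
A=np.hstack([crop(t,235,165,60,60,5),crop(t,80,160,120,100,5)[:300*1+200][:500]][:1]) if 0 else None
o=np.zeros((600,800,3),np.uint8)
for (a,x,y,w,h,k,X,Y) in[(t,235,165,60,60,5,0,0),(t,80,165,120,85,4,310,0),(s,205,150,66,76,4,0,304),(s,305,165,115,112,3.0,310,345)]:
    b=crop(a,x,y,w,h,int(k)) if k!=2.5 else None
    b=b[:600-Y,:800-X]; o[Y:Y+b.shape[0],X:X+b.shape[1]]=b
cv2.imwrite("pics/c0.png",o)
E
```

```text
(no output)
```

View pics/c0.png

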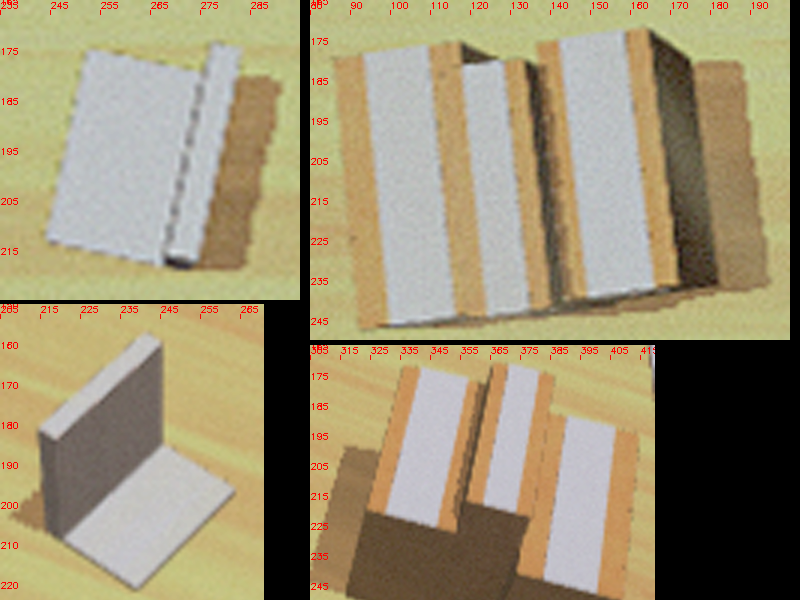

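```bash
cat > h.py <<'E'
from plant import r,capture,camera_model,job
import cv2,numpy as np
from scipy.optimize import least_squares
def proj(n,P,cm=None):
    c=cm or camera_model(n);return cv2.projectPoints(np.array(P,float),c['rvec'],c['tvec'],c['camera_matrix'],None)[0][:,0]
def Rz(a):return np.array([[np.cos(a),-np.sin(a),0],[np.sin(a),np.cos(a),0],[0,0,1]])
def fit(obs,p0):  # obs: {cam:[(own mm xyz),(u,v)]}
    def f(p):
        e=[]
        for n,l in obs.items():
            O=np.array([a for a,b in l])/1000;e.append(proj(n,O@Rz(p[2]).T+[p[0],p[1],0])-np.array([b for a,b in l]))
        return np.vstack(e).ravel()
    s=least_squares(f,p0,loss='soft_l1');print(s.x[:2].round(4),np.degrees(s.x[2]).round(2));print(f(s.x).reshape(-1,2).round(1).tolist());return s.x
E
python3 - <<'E'
from h import *
bt=[((55,16,110),(276.8,173.4)),((55,0,110),(283.2,174.2)),((-55,0,110),(274.2,217.6)),((-55,16,110),(268,216.4)),((55,82,5),(252.6,175)),((-55,82,5),(244.4,213))]
bs=[((55,0,110),(214.5,181.75)),((55,16,110),(218.75,183.25)),((-55,16,110),(245.75,160.5)),((-55,0,110),(243,157)),((-55,82,3),(264,196.5)),((55,82,3),(239.25,221.5))]
ct=[((80,35,130),(136.75,175.5)),((80,-35,130),(165,172)),((-80,-35,130),(172,235.75)),((-80,35,130),(143.75,240.25)),((80,-35,0),(175.5,180.5)),((-80,-35,0),(181.75,236.25))]
cs=[((-80,-35,130),(336.3,171.7)),((-80,35,130),(362,176.7)),((80,-35,130),(323.7,220)),((80,35,130),(353.7,226.7))]
for o in[{'top':bt},{'scene':bs},{'top':bt,'scene':bs}]:b=fit(o,[.5,0,0])
for o in[{'top':ct},{'scene':cs},{'top':ct,'scene':cs}]:c=fit(o,[.5,.2,0])
R=Rz(c[2]).T@np.array([*(b[:2]-c[:2]),0]);print("bookend in carton",R,np.degrees(b[2]-c[2]))
print(r.get_state()['time_s'])
E
```

```text
[ 0.5455 -0.0965] -11.92
[[0.3, 0.0], [0.1, 0.5], [0.3, -0.2], [0.2, -0.3], [-0.4, -0.3], [-0.6, 0.3]]
[ 0.5486 -0.0914] -12.51
[[-0.2, -0.8], [0.2, 0.7], [0.6, -0.8], [-1.3, -0.1], [0.4, 0.4], [-0.0, 0.3]]
[ 0.5462 -0.0946] -12.09
[[-0.4, -0.3], [-0.6, 0.2], [-0.6, -0.5], [-0.7, -0.6], [-1.0, -0.6], [-1.3, -0.1], [-0.7, -1.8], [-0.2, -0.3], [-0.2, -1.9], [-2.0, -1.1], [-0.3, -0.7], [-0.4, -0.8]]
[0.519  0.2099] 8.02
[[-0.1, 0.1], [-0.2, -0.3], [0.0, 0.5], [-0.4, -0.0], [0.2, -0.9], [0.5, 0.3]]
[0.5209 0.2123] 9.58
[[-1.1, -0.8], [0.7, 0.4], [0.0, -0.2], [0.1, 0.4]]
[0.5193 0.211 ] 8.62
[[-0.9, 0.2], [-1.0, -0.5], [-0.1, 0.1], [-0.5, -0.1], [-0.5, -1.1], [0.4, 0.0], [-0.9, -1.4], [0.9, 0.1], [-0.8, -1.3], [-0.8, -0.2]]
bookend in carton [-0.01922356 -0.30612017  0.        ] -20.71351166014632
0.1
```

Call:
{"api": "drive_tool", "payload": {"increments": [[[0.36,0.914,0.943,0,0],[0.36,0.914,0.943,0,0],[0.36,0.914,0.943,0,0]]]}}

```text
time_s: 0.48
tcp_pos: [0.2604, 0.5075, 0.2374]
eef_rot: [180.0, 0.0, -16.0]
contact_force: [0.1, 0.4, 0.2]
gripper_width: 0.0635
gripper_force: 0.0
```

Call:
{"api": "drive_tool", "payload": {"increments": [[[0.36,0.914,0.943,0,0],[0.36,0.914,0.943,0,0],[0.36,0.914,0.943,0,0]]]}}

```text
time_s: 0.85
tcp_pos: [0.3346, 0.3686, 0.2375]
eef_rot: [180.0, 0.0, -16.0]
contact_force: [-0.0, 0.1, 0.8]
gripper_width: 0.0595
gripper_force: 0.0
```

Call:
{"api": "drive_tool", "payload": {"increments": [[[0.36,0.914,0.943,0,0],[0.36,0.914,0.943,0,0],[0.36,0.914,0.943,0,0]]]}}

```text
time_s: 1.23
tcp_pos: [0.4089, 0.2298, 0.2375]
eef_rot: [180.0, 0.0, -16.0]
contact_force: [-0.7, 0.6, 0.7]
gripper_width: 0.0596
gripper_force: 0.0
```

Call:
{"api": "drive_tool", "payload": {"increments": [[[0.36,0.914,0.943,0,0],[0.36,0.914,0.943,0,0],[0.36,0.914,0.943,0,0]]]}}

```text
time_s: 1.6
tcp_pos: [0.4834, 0.091, 0.2373]
eef_rot: [180.0, 0.0, -16.0]
contact_force: [0.7, 1.3, -0.3]
gripper_width: 0.0599
gripper_force: 0.0
```

Call:
{"api": "drive_tool", "payload": {"increments": [[[0.36,0.914,0.943,0,0],[0.36,0.914,0.943,0,0],[0.36,0.914,0.943,0,0]]]}}

```text
time_s: 1.98
tcp_pos: [0.5579, -0.048, 0.237]
eef_rot: [180.0, 0.0, -16.0]
contact_force: [0.4, 1.3, -0.3]
gripper_width: 0.0594
gripper_force: 0.0
```

Call:
{"api": "drive_tool", "payload": {"increments": [[[0.36,0,0,0,-0.12],[0.36,0,0,0,-0.12],[0.36,0,0,0,-0.12],[0.36,0,0,0,-0.12],[0.36,0,0,0,-0.12]]]}}

```text
time_s: 2.6
tcp_pos: [0.5571, -0.0454, 0.2372]
eef_rot: [-180.0, 0.0, 27.2]
contact_force: [-0.2, -0.3, -0.9]
gripper_width: 0.06
gripper_force: 0.0
```

Call:
{"api": "drive_tool", "payload": {"increments": [[[0.36,0,0,0,0.14],[0.36,0,0,0,0.14],[0.36,0,0,0,0.14],[0.36,0,0,0,0.14],[0.36,0,0,0,0.14]]]}}

```text
time_s: 3.22
tcp_pos: [0.5572, -0.0454, 0.2374]
eef_rot: [180.0, 0.0, -23.7]
contact_force: [0.1, -0.3, 0.9]
gripper_width: 0.0597
gripper_force: 0.0
```

Call:
{"api": "drive_tool", "payload": {"increments": [[[0.36,0,0,0,0.14],[0.36,0,0,0,0.14],[0.36,0,0,0,0.14],[0.36,0,0,0,0.14],[0.36,0,0,0,0.14]]]}}

```text
time_s: 3.85
tcp_pos: [0.5572, -0.0454, 0.2374]
eef_rot: [180.0, 0.0, -74.1]
contact_force: [1.0, 0.2, 0.7]
gripper_width: 0.0598
gripper_force: 0.0
```

Call:
{"api": "drive_tool", "payload": {"increments": [[[0.36,0,0,0,0.079],[0.36,0,0,0,0.079],[0.36,0,0,0,0.079],[0.36,0,0,0,0.079],[0.36,0,0,0,0.079]]]}}

```text
time_s: 4.47
tcp_pos: [0.5573, -0.0454, 0.2375]
eef_rot: [180.0, 0.0, -101.9]
contact_force: [-0.1, 0.1, 0.4]
gripper_width: 0.0597
gripper_force: 0.0
```

```bash
python3 - <<'E'
from h import *
s=r.get_state();print(s['joints'],s['tcp_pos'],s['eef_rot'])
c=camera_model('wrist');im=capture('wrist');s1=capture('scene')
b=[.546,-.095,np.radians(-12)]
O=np.array([(55,16,110),(55,0,110),(-55,0,110),(-55,16,110),(55,82,5),(-55,82,5)])/1000
p=proj('wrist',O@Rz(b[2]).T+[b[0],b[1],0],c);print(p.round(0).tolist())
o=np.hstack([im,s1])[:,:,::-1];cv2.imwrite("pics/w1.png",cv2.resize(o,(800,300)))
E
```

```text
[ 1.54053709e+01  9.68111617e+00 -1.41454086e+01 -3.03079166e-03
 -6.61787598e+01 -2.73131632e+01] [ 0.5572939  -0.04536916  0.23750235] [ 1.79994032e+02  3.85194662e-05 -1.01909017e+02]
[[205.0, 150.0], [204.0, 133.0], [324.0, 133.0], [323.0, 151.0], [222.0, 187.0], [304.0, 187.0]]
```

View pics/w1.png

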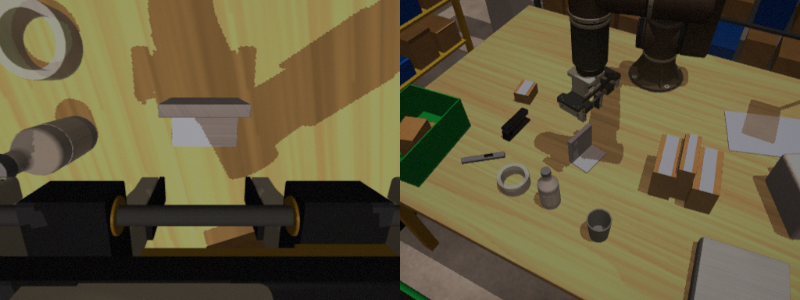

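The wrist view shows the wall's front top edge at about (202..320,147) full-res, and my fit predicts (205..323,150). They agree to about 3 mm. Next I go down and tip it.

Call:
{"api": "drive_tool", "payload": {"increments": [[[0.36,0,0,0.4,0],[0.36,0,0,0.7,0],[0.36,0,0,0.7,0]]]}}

```text
time_s: 4.95
tcp_pos: [0.5555, -0.0458, 0.1512]
eef_rot: [179.7, -0.1, -102.0]
contact_force: [0.3, 0.0, 1.1]
gripper_width: 0.0596
gripper_force: 0.0
```

Call:
{"api": "drive_tool", "payload": {"increments": [[[0.36,0,0,0.3,0],[0.36,0,0,0.425,0],[0.36,0.05,0,0.425,0],[0.36,0.1,0,0.425,0]]]}}

```text
time_s: 5.45
tcp_pos: [0.5557, -0.0575, 0.104]
eef_rot: [-179.9, 0.0, -101.9]
contact_force: [0.9, -0.1, 0.7]
gripper_width: 0.0598
gripper_force: 0.0
```

Call:
{"api": "drive_tool", "payload": {"increments": [[[0.36,0.04,0,0,0],[0.36,0.08,0,0,0],[0.36,0.12,0,0,0],[0.36,0.16,0,0,0],[0.36,0.2,0,0,0]]]}}

```text
time_s: 6.08
tcp_pos: [0.5499, -0.0809, 0.1026]
eef_rot: [-180.0, 0.0, -102.0]
contact_force: [0.2, 1.0, 0.8]
gripper_width: 0.0595
gripper_force: 0.3
```

Call:
{"api": "drive_tool", "payload": {"increments": [[[0.36,0.03,0,0,0],[0.36,0.06,0,0,0],[0.36,0.09,0,0,0],[0.36,0.12,0,0,0],[0.36,0.15,0,0,0]]]}}

```text
time_s: 6.7
tcp_pos: [0.546, -0.0985, 0.1025]
eef_rot: [180.0, -0.0, -102.0]
contact_force: [0.1, 1.0, 0.1]
gripper_width: 0.0596
gripper_force: 0.0
```

Call:
{"api": "drive_tool", "payload": {"increments": [[[0.36,0.03,0,0,0],[0.36,0.06,0,0,0],[0.36,0.09,0,0,0],[0.36,0.12,0,0,0],[0.36,0.15,0,0,0]]]}}

```text
time_s: 7.32
tcp_pos: [0.5424, -0.1161, 0.1026]
eef_rot: [-180.0, 0.0, -102.0]
contact_force: [-0.4, 0.0, -0.1]
gripper_width: 0.0595
gripper_force: 0.0
```

Call:
{"api": "drive_tool", "payload": {"increments": [[[0.36,0.03,0,0,0],[0.36,0.06,0,0,0],[0.36,0.06,0,0,0],[0.36,0.06,0,0,0],[0.36,0.06,0,0,0]]]}}

```text
time_s: 7.95
tcp_pos: [0.5409, -0.1228, 0.1025]
eef_rot: [180.0, -0.0, -101.9]
contact_force: [-0.3, 0.5, 0.1]
gripper_width: 0.0594
gripper_force: 0.0
```

```bash
python3 - <<'E'
from h import *
s1=capture('scene');t=capture('top')
o=np.hstack([cv2.resize(t[130:260,80:340],(400,200)),cv2.resize(s1[110:280,180:436],(400,266))[:200]]) if 0 else None
a=cv2.resize(t[150:260,180:360],(800//2,244));b=cv2.resize(s1[100:260,180:340],(400,400))
o=np.zeros((400,800,3),np.uint8);o[:244,:400]=a;o[:,400:]=b
cv2.imwrite("pics/d1.png",cv2.convertScaleAbs(o[:,:,::-1],alpha=1.4,beta=15))
E
```

```text
(no output)
```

View pics/d1.png

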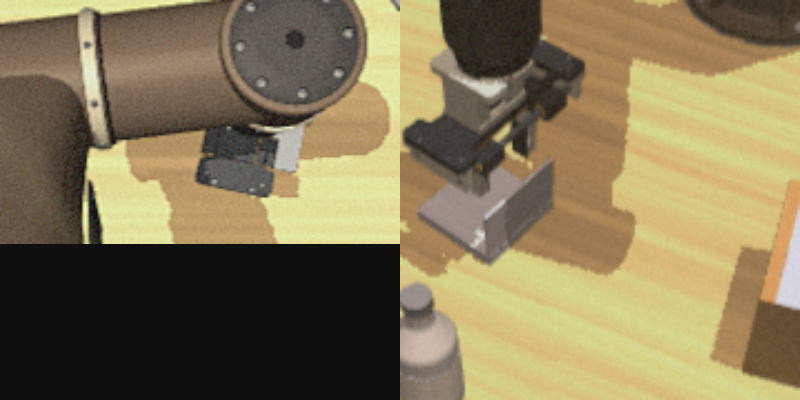

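The bookend stands on its base with the upright behind the fingers and free. Next I'll measure it with the wrist camera while the base edge is visible.

```bash
python3 - <<'E'
from h import *
c=camera_model('wrist');im=capture('wrist')
np.save('pics/w2.npy',im);import pickle;pickle.dump(c,open('w2.pkl','wb'))
s1=capture('scene');
def crop(a,x,y,w,h,k): 
    b=cv2.convertScaleAbs(cv2.resize(a[y:y+h,x:x+w],None,fx=k,fy=k,interpolation=cv2.INTER_CUBIC)[:,:,::-1],alpha=1.6,beta=25)
    for i in range(0,w,20): cv2.putText(b,str(x+i),(i*k,8),0,.3,(0,0,255)); cv2.line(b,(i*k,10),(i*k,14),(0,0,255))
    for i in range(0,h,20): cv2.putText(b,str(y+i),(0,i*k+4),0,.3,(0,0,255))
    return b
o=np.zeros((600,800,3),np.uint8)
b=cv2.convertScaleAbs(im[:,:,::-1],alpha=1.6,beta=25);o[:384,:512]=b
b=crop(s1,180,140,70,75,4);o[384-84:600,512:792]=b
cv2.imwrite("pics/d2.png",o)
T=r.get_state();
# predicted standing corners: own (x,y,z)->world: y up, z away
b=[.546,-.097,np.radians(-12)]
O=np.array([(x,-d,z) for x,d,z in[(55,110,16),(-55,110,16),(55,110,0),(-55,110,0)]])/1000
W=O@Rz(b[2]).T+[b[0],b[1],0];print(proj('wrist',W,c).round(1).tolist(),proj('scene',W).round(1).tolist())
# stapler from top
for z in(0,.058):
  cm=camera_model('top');R=cv2.Rodrigues(cm['rvec'])[0];C=-R.T@cm['tvec']
  for u,v in((573/1.5625,342/1.5625),(573/1.5625,270/1.5625),(599/1.5625,270/1.5625)):
    d=R.T@np.linalg.inv(cm['camera_matrix'])@[u,v,1];print(z,(C+d*(z-C[2])/d[2]).round(3))
E
```

```text
[[191.3, 94.1], [337.4, 94.5], [195.8, 94.6], [332.6, 95.0]] [[185.7, 182.8], [211.5, 160.8], [186.2, 186.5], [211.8, 164.5]]
0 [ 0.494 -0.344  0.   ]
0 [ 0.623 -0.349  0.   ]
0 [ 0.623 -0.395  0.   ]
0.058 [ 0.491 -0.329  0.058]
0.058 [ 0.613 -0.333  0.058]
0.058 [ 0.613 -0.377  0.058]
```

View pics/d2.png

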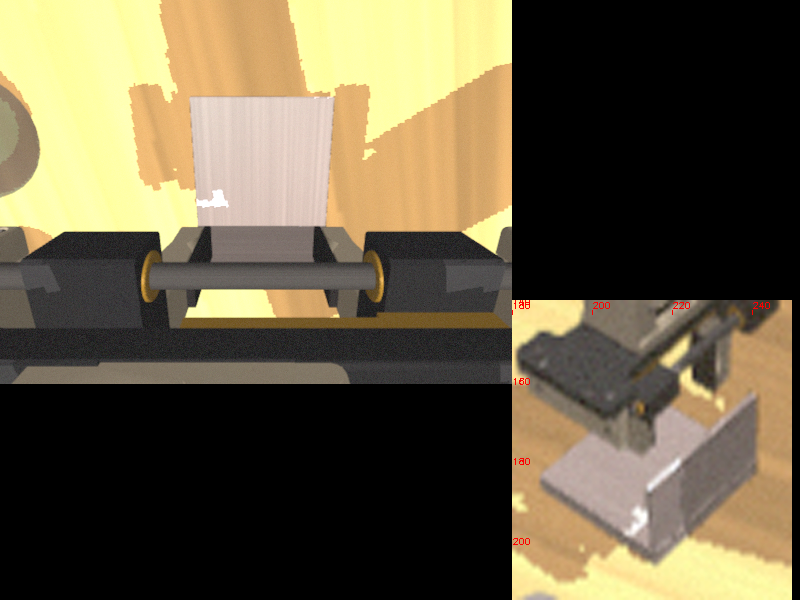

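The wrist view has the base free edge at (190,97)–(334,97), against (191,94)–(337,94) predicted. So the heel is at about (0.5475,-0.095) with yaw -12°. I'll go behind the base and push its free edge low.

Call:
{"api": "drive_tool", "payload": {"increments": [[[0.14,0.4,0,0,0],[0.14,0.8,0,0,0],[0.14,0.95,0,0,0],[0.14,0.95,0,0,0]]]}}

```text
time_s: 8.65
tcp_pos: [0.517, -0.2353, 0.1024]
eef_rot: [180.0, 0.0, -102.1]
contact_force: [-0.3, 0.7, -0.3]
gripper_width: 0.05
gripper_force: 0.0
```

Call:
{"api": "drive_tool", "payload": {"increments": [[[0.14,0,0,0.3,0],[0.14,0,0,0.5,0],[0.14,0,0,0.65,0],[0.14,0,0,0.725,0],[0.14,0,0,0.725,0]]]}}

```text
time_s: 9.28
tcp_pos: [0.5173, -0.2338, 0.0153]
eef_rot: [180.0, -0.0, -101.9]
contact_force: [0.5, 0.1, -0.4]
gripper_width: 0.0498
gripper_force: 0.0
```

Call:
{"api": "drive_tool", "payload": {"increments": [[[0.14,-0.04,0,0,0],[0.14,-0.08,0,0,0],[0.14,-0.12,0,0,0],[0.14,-0.16,0,0,0],[0.14,-0.2,0,0,0]]]}}

```text
time_s: 9.9
tcp_pos: [0.5223, -0.2111, 0.0158]
eef_rot: [-180.0, -0.0, -101.9]
contact_force: [-0.1, -4.9, 2.3]
gripper_width: 0.0501
gripper_force: 2.7
```

Call:
{"api": "drive_tool", "payload": {"increments": [[[0.14,-0.05,0,0,0],[0.14,-0.1,0,0,0],[0.14,-0.15,0,0,0],[0.14,-0.2,0,0,0],[0.14,-0.25,0,0,0]]]}}

```text
time_s: 10.52
tcp_pos: [0.5284, -0.1819, 0.0158]
eef_rot: [180.0, -0.0, -102.0]
contact_force: [-0.3, -6.2, 2.0]
gripper_width: 0.0501
gripper_force: 2.8
```

Call:
{"api": "drive_tool", "payload": {"increments": [[[0.14,-0.05,0,0,0],[0.14,-0.1,0,0,0],[0.14,-0.15,0,0,0],[0.14,-0.2,0,0,0],[0.14,-0.25,0,0,0]]]}}

```text
time_s: 11.15
tcp_pos: [0.5345, -0.1526, 0.0158]
eef_rot: [180.0, -0.0, -102.0]
contact_force: [-1.1, -6.0, 2.7]
gripper_width: 0.0503
gripper_force: 2.9
```

Call:
{"api": "drive_tool", "payload": {"increments": [[[0.14,-0.05,0.0003,0,-0.0019],[0.14,-0.1,0.0012,0,-0.0038],[0.14,-0.15,0.0027,0,-0.0057],[0.14,-0.2,0.0048,0,-0.0076],[0.14,-0.25,0.0075,0,-0.0095]]]}}

```text
time_s: 11.78
tcp_pos: [0.5401, -0.123, 0.0158]
eef_rot: [-180.0, -0.0, -98.5]
contact_force: [-1.0, -5.6, 2.5]
gripper_width: 0.0501
gripper_force: 2.7
```

Call:
{"api": "drive_tool", "payload": {"increments": [[[0.14,-0.05,0.0003,0,-0.0019],[0.14,-0.1,0.0012,0,-0.0038],[0.14,-0.15,0.0027,0,-0.0057],[0.14,-0.2,0.0048,0,-0.0076],[0.14,-0.25,0.0075,0,-0.0095]]]}}

```text
time_s: 12.4
tcp_pos: [0.5437, -0.0932, 0.0158]
eef_rot: [-180.0, -0.0, -95.1]
contact_force: [-0.7, -5.5, 2.2]
gripper_width: 0.0499
gripper_force: 2.7
```

Call:
{"api": "drive_tool", "payload": {"increments": [[[0.14,-0.05,0.0003,0,-0.0019],[0.14,-0.1,0.0012,0,-0.0038],[0.14,-0.15,0.0027,0,-0.0057],[0.14,-0.2,0.0048,0,-0.0076],[0.14,-0.25,0.0075,0,-0.0095]]]}}

```text
time_s: 13.02
tcp_pos: [0.5455, -0.0632, 0.0158]
eef_rot: [-180.0, -0.0, -91.7]
contact_force: [0.7, -6.7, 0.2]
gripper_width: 0.0499
gripper_force: 2.7
```

Call:
{"api": "drive_tool", "payload": {"increments": [[[0.14,-0.05,0.0003,0,-0.0019],[0.14,-0.1,0.0012,0,-0.0038],[0.14,-0.15,0.0027,0,-0.0057],[0.14,-0.2,0.0048,0,-0.0076],[0.14,-0.25,0.0075,0,-0.0095]]]}}

```text
time_s: 13.65
tcp_pos: [0.5455, -0.0332, 0.0158]
eef_rot: [-180.0, -0.0, -88.3]
contact_force: [-0.1, -5.2, 1.8]
gripper_width: 0.0499
gripper_force: 2.7
```

Call:
{"api": "drive_tool", "payload": {"increments": [[[0.14,-0.05,0.0003,0,-0.0019],[0.14,-0.1,0.0012,0,-0.0038],[0.14,-0.15,0.0027,0,-0.0057],[0.14,-0.2,0.0048,0,-0.0076],[0.14,-0.25,0.0075,0,-0.0095]]]}}

```text
time_s: 14.28
tcp_pos: [0.5437, -0.0032, 0.0158]
eef_rot: [-180.0, -0.0, -84.8]
contact_force: [1.3, -5.7, 2.1]
gripper_width: 0.0502
gripper_force: 2.7
```

Call:
{"api": "drive_tool", "payload": {"increments": [[[0.14,-0.05,0.0003,0,-0.0019],[0.14,-0.1,0.0012,0,-0.0038],[0.14,-0.15,0.0027,0,-0.0057],[0.14,-0.2,0.0048,0,-0.0076],[0.14,-0.25,0.0075,0,-0.0095]]]}}

```text
time_s: 14.9
tcp_pos: [0.5401, 0.0266, 0.0158]
eef_rot: [-180.0, -0.0, -81.4]
contact_force: [2.0, -5.1, 1.8]
gripper_width: 0.0499
gripper_force: 2.7
```

```bash
python3 - <<'E'
from h import *
s=r.get_state();print(s['tcp_pos'],s['eef_rot'])
s1=capture('scene')
def crop(a,x,y,w,h,k): 
    b=cv2.convertScaleAbs(cv2.resize(a[y:y+h,x:x+w],None,fx=k,fy=k,interpolation=cv2.INTER_CUBIC)[:,:,::-1],alpha=1.6,beta=25)
    for i in range(0,w,20): cv2.putText(b,str(x+i),(i*k,8),0,.3,(0,0,255)); cv2.line(b,(i*k,10),(i*k,14),(0,0,255))
    for i in range(0,h,20): cv2.putText(b,str(y+i),(0,i*k+4),0,.3,(0,0,255))
    return b
cv2.imwrite("pics/d3.png",crop(s1,230,140,160,120,5))
E
```

```text
[0.54012776 0.02658169 0.0157986 ] [-1.79992200e+02 -3.39890231e-02 -8.14173380e+01]
```

View pics/d3.png

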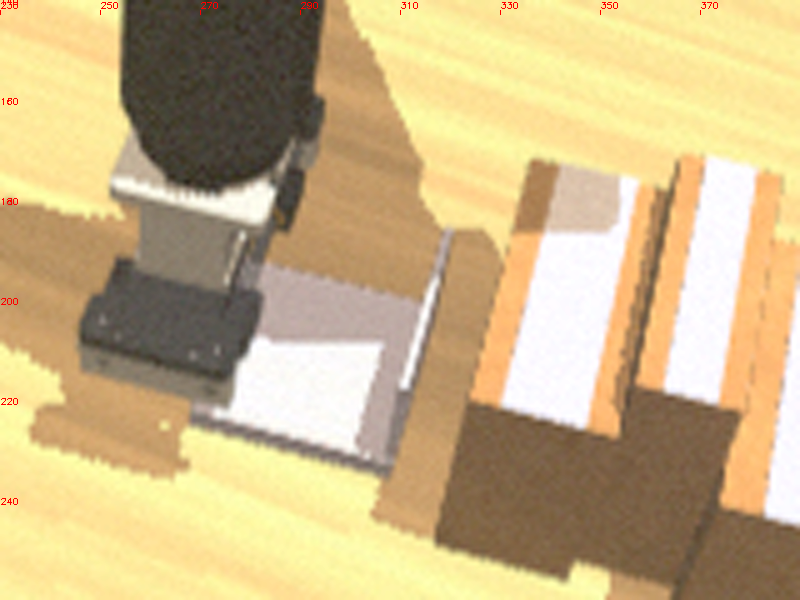

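The bookend is standing, nearly parallel to the end carton, about 30–40 mm short of it. I'll compare the two poses in the same camera.

```bash
python3 - <<'E'
from h import *
# own standing: (x, -d, z)
bs=[((-55,0,82),(320.4,185.6)),((55,-2,82),(311,218)),((55,0,0),(308,234.6))]
b=fit({'scene':bs},[.52,.14,.15])
yaw=np.radians(8.6);t=np.array([.5401,.0266]);e=np.array([-np.sin(yaw),np.cos(yaw)])
print("from tcp",t+e*.1195)
for c in([.5209,.2123,np.radians(9.58)],[.519,.2099,np.radians(8.02)],[.5195,.2105,np.radians(8.5)]):
  for q in(b[:2],t+e*.1195):print((Rz(c[2]).T@np.array([*(q-np.array(c[:2])),0]))[:2])
E
```

```text
[0.523  0.1482] 9.13
[[0.1, -0.4], [0.0, -0.6], [-0.1, 1.4]]
from tcp [0.52223053 0.14475639]
[-0.00859229 -0.06356614]
[-0.00992894 -0.06682309]
[-0.00464233 -0.06166505]
[-0.00588983 -0.06495719]
[-0.00574196 -0.0621435 ]
[-0.00701699 -0.06542507]
```

Call:
{"api": "drive_tool", "payload": {"increments": [[[0.14,-0.04,0,0,0],[0.14,-0.08,0,0,0],[0.14,-0.12,0,0,0],[0.14,-0.16,0,0,0],[0.14,-0.18,0,0,0]]]}}

```text
time_s: 15.58
tcp_pos: [0.5366, 0.0477, 0.0158]
eef_rot: [180.0, -0.0, -81.4]
contact_force: [1.7, -5.8, 2.0]
gripper_width: 0.0497
gripper_force: 3.2
```

Call:
{"api": "drive_tool", "payload": {"increments": [[[0.14,-0.013,0,0,0],[0.14,-0.026,0,0,0]]]}}

```text
time_s: 15.82
tcp_pos: [0.5362, 0.0506, 0.0158]
eef_rot: [180.0, -0.0, -81.5]
contact_force: [1.4, -5.9, 2.9]
gripper_width: 0.0496
gripper_force: 3.2
```

Call:
{"api": "drive_tool", "payload": {"increments": [[[0.14,-0.009,0,0,0],[0.14,-0.018,0,0,0]]]}}

```text
time_s: 16.08
tcp_pos: [0.5358, 0.0527, 0.0158]
eef_rot: [180.0, -0.0, -81.5]
contact_force: [0.1, -6.6, 2.9]
gripper_width: 0.0501
gripper_force: 3.2
```

Call:
{"api": "drive_tool", "payload": {"increments": [[[0.14,-0.009,0,0,0],[0.14,-0.016,0,0,0]]]}}

```text
time_s: 16.32
tcp_pos: [0.5356, 0.0546, 0.0158]
eef_rot: [180.0, -0.0, -81.5]
contact_force: [0.8, -6.6, 2.9]
gripper_width: 0.05
gripper_force: 3.2
```

Call:
{"api": "drive_tool", "payload": {"increments": [[[0.14,-0.009,0,0,0],[0.14,-0.016,0,0,0]]]}}

```text
time_s: 16.58
tcp_pos: [0.5352, 0.056, 0.0158]
eef_rot: [179.9, -0.1, -81.5]
contact_force: [2.7, -13.1, 2.5]
gripper_width: 0.0505
gripper_force: 6.5
```

Call:
{"api": "drive_tool", "payload": {"increments": [[[0.14,-0.006,0,0,0],[0.14,-0.012,0,0,0]]]}}

```text
time_s: 16.82
tcp_pos: [0.535, 0.0566, 0.0158]
eef_rot: [179.9, -0.1, -81.5]
contact_force: [4.4, -16.6, 2.3]
gripper_width: 0.0502
gripper_force: 8.5
```

```bash
python3 - <<'E'
from h import *
s1=capture('scene')
b=cv2.convertScaleAbs(cv2.resize(s1[150:270,260:420],(800,600),interpolation=cv2.INTER_CUBIC)[:,:,::-1],alpha=1.6,beta=25)
cv2.imwrite("pics/d4.png",b)
E
```

```text
(no output)
```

View pics/d4.png

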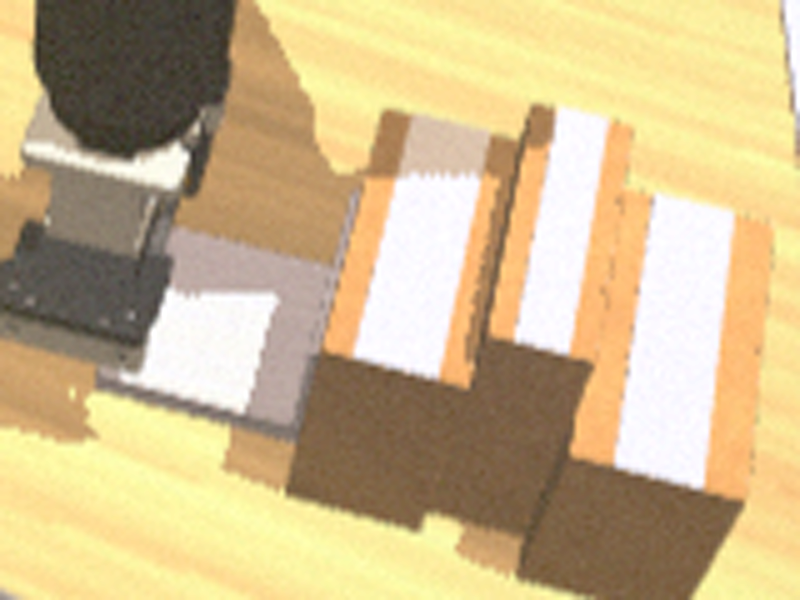

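The upright's back lies flush along the end carton's face, from (355,195) to (300,435), and the row hasn't visibly shifted. Contact is snug, so I'll back off.

Call:
{"api": "drive_tool", "payload": {"increments": [[[0.14,0.02,0,0,0],[0.14,0.1,0,0,0],[0.14,0.3,0,0,0],[0.14,0.4,0,0,0]]]}}

```text
time_s: 17.38
tcp_pos: [0.5423, 0.0103, 0.0155]
eef_rot: [180.0, 0.0, -81.5]
contact_force: [0.8, 0.3, -0.6]
gripper_width: 0.05
gripper_force: 0.0
```

Call:
{"api": "drive_tool", "payload": {"increments": [[[0.14,0,0,-0.5,0],[0.14,0,0,-0.95,0],[0.14,0,0,-0.95,0]]]}}

```text
time_s: 17.75
tcp_pos: [0.5452, 0.0119, 0.1343]
eef_rot: [-179.5, 0.1, -81.4]
contact_force: [0.8, -0.2, -1.0]
gripper_width: 0.0501
gripper_force: 0.0
```

Call:
{"api": "drive_tool", "payload": {"increments": [[[0.14,0.5,0,-0.6,0],[0.14,0.95,0,-0.8,0],[0.14,0.95,0,-0.8,0],[0.14,0.95,0,-0.8,0]]]}}

```text
time_s: 18.25
tcp_pos: [0.5596, -0.1028, 0.226]
eef_rot: [-179.9, 0.0, -81.6]
contact_force: [-0.2, 0.0, -1.0]
gripper_width: 0.0495
gripper_force: 0.0
```

```bash
python3 - <<'E'
from h import *
a=capture('top');s=capture('scene')
f=lambda b:cv2.convertScaleAbs(cv2.resize(b,(400,300) ,interpolation=cv2.INTER_CUBIC)[:,:,::-1],alpha=1.6,beta=25)
cv2.imwrite("pics/d5.png",np.vstack([np.hstack([f(a[140:260,80:240]),f(s[150:270,260:420])]),np.hstack([f(a),f(s)])]))
E
```

```text
(no output)
```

View pics/d5.png

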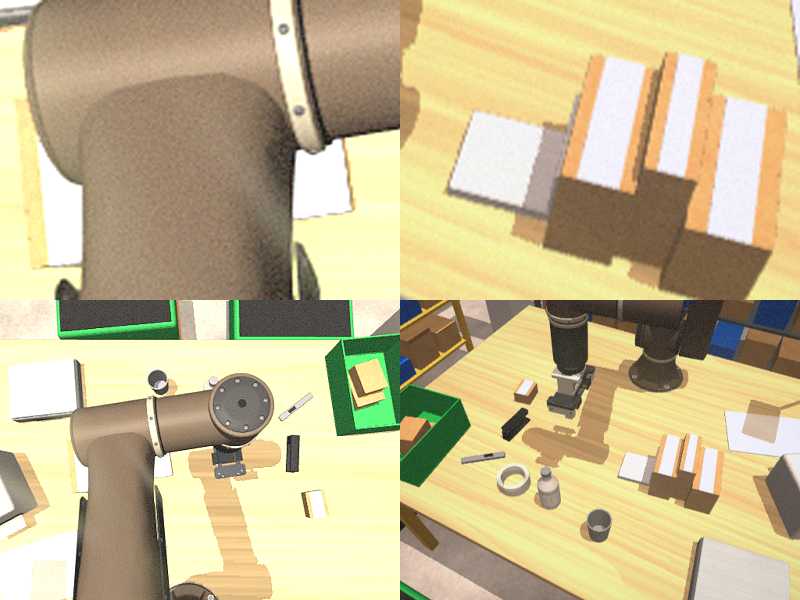

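The bookend still stands flush against the end carton's face at (565,150), the bystanders are untouched, and the robot is clear. I'm handing in.

```bash
python3 -c "
from plant import job;print(job.close_job())"
```

```text
the job is handed in; nothing more can be done
None
```

The job is handed in: the bookend stands on its base, flush and roughly centred (about 6 mm off by my estimate) against the end carton, with no visible shift of the row or the other items; the tool returned no verdict.

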